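Load the drill jig and latch its leaf

ROBOT

A 6-joint arm with a two-finger parallel gripper is mounted at the origin on the work surface; the furniture and walls round the work are solid. World frame = base frame: x ahead of the robot, y to its left, z up, the work surface at z = 0. Lengths are in m, angles in rad, forces in N, time in s.
With the tool pointing down it reaches from about 0.375 to 0.975 m from the base axis. Payload 3.8 kg.
Tool frame: the origin (TCP) lies between the finger pads; the fingertips stand 17 mm ahead of it and the grasp point (between the pads) lies 2 mm behind it; z points along the fingers, y is the line along which they close (so a half turn about z gives the same grasp; the last joint's range is limited). The gripper opens to 85 mm and grips with 20 to 120 N. Pads are 22 mm wide; open, the fingers measure 114 mm over their backs; the gripper's body (76 mm by 85 mm) begins 54 mm behind the grasp point. The pads swing forward as they close: fully open they stand 13 mm farther back than shut.
Start: joints at [1.154, 0.264, 1.604, -0, 1.274, -0.037], TCP at [0.25, 0.627, 0.248] pointing down, gripper open.
Joint ranges: [-2.63, 2.63], [-0.94, 2.18], [0.31, 2.57], [-1.31, 4.45], [0, 2.66], [-2.55, 2.55]. Speed limits (rad/s): [2.57, 2.57, 3.14, 3.14, 3.14, 3.14].

INTERFACE

Orientations are given as a rotation vector (axis times angle).
In Python, from rig import state, vision, arm gives the robot as it stands.
- The arm moves only by the tool drive_tool, never from a script. Its argument "series" is a list of rows, each an object with "dp": the shift along the world's x, y, z in cm, a list of three; "twist": the turn about the world's z in rad. In form: [{"dp": [x, y, z], "twist": twist}, ...]. A call has 1 to 12 rows; each row is the pose to reach, as a shift and turn from the pose commanded when the call began; what a row does not reach only later rows make up. A row lasts 1/12 s, in which the tool goes at most 41.7 mm and 7.16 degrees, less where a joint would pass 70% of its speed; a pose out of reach is approached as far as the arm can. A call with a gripper value outside its range is refused whole. "gripper" is the finger opening in cm, from 0 to 8.54, set as the call begins (left out, the last holds). The fingers move at their own pace and stop on an object; "grip_force" is the grip in N (left out, the last holds). Time passes only in rows, so rows that repeat a pose let the fingers close. It gives the time, the measured TCP pose, the force, the opening and the grip force at its end, in the units of the state.
- state(): the state, without advancing time (a new reading comes with each control period).
- vision.capture(name): name is "side" or "top"; returns the picture (420x560x3 uint8, red, green, blue); there is no depth.
- vision.calibration(name): a dict with "mtx" (3x3 intrinsics, pixels), "origin" and "rotation" of the camera in the world. Camera axes: x right, y down, z forward; pixel columns grow to the right and rows downward; lengths in m; the calibration is good to about 2 mm. A picture is of the moment at which its call begins. calibration takes no time and is no camera call.
- arm.sign_off(): hands the job in; it is judged then, once.
The state is a dict: "time_s": time; "qpos": joint angles; "dq": joint speeds; "joint_efforts": joint torques, N m; "tool_pos": TCP position; "tcp_rot": TCP orientation; "force": force on the tool from outside, world axes, zero at the start; "wrist_torque": the same for the moment, N m; "gripper_width": opening from 0.0 (shut) to 1.0 (fully open); "grip_force": force on a finger pad.
Only numpy, scipy, OpenCV 4.12 (cv2) and the standard library are available. Lean on these libraries where they do the work, as an engineer would, in place of code of your own. Each camera call takes 0.05 s, during which the arm holds its last target. There are 200 camera calls.

TASK

Load the drill jig for the next hole: lay the flat steel blank down between the six pins so that it lies flat on both rest rails, fold the hinged leaf down over it, then swing the latch up over the tongue of the leaf until its bar has snapped fully home in the notch, and let go.

Things in the scene. Friction and masses are not known exactly. Their poses are not given: they have to be found in the camera images.
- blank: loose flat steel bar lying on the bench left of the red hose, 30 (x) by 110 (y) by 6 mm, about 0.2 kg, with one small drilled hole; either end and either face may go either way. Origin: centre of its underside; y along its length. Room for fingers on both long sides; take it across its width, tips almost on the bench.
- drill_jig: dark steel drill jig, screwed to the bench: plate 126 (x, from -54 to 72) by 134 (y) by 18 mm. Origin on the bench under the nest's centre; z up. Hinged leaf at +x (its hinge ears, 46 mm high, at y +-53), latch at -x. The blank goes in with its length along the jig's y.
- nest (a point): centre of the nest, level with the tops of the two rest rails, 26 mm over the bench; axes as the jig's. Rails at y +-35, 14 mm wide. Six 8 mm pins, two per long side (y +-42) and one per end, leave 33 by 113 mm between them; straight to 4.5 mm above the rails, then tapered, tops at 9.5 mm. Between the rails fingertips have 8 mm of room below the blank.
- leaf (a joint): hinge of the bright metal leaf (bush plate, 92 mm wide, 10 mm thick, about 0.4 kg), rad: 0 level and latched, about 0.01 resting on its spring pad, 1.8 to 2.0 open, leaning back past upright (stop 2.0). It stays open by friction; once below about 1.1 it sinks shut by itself, slowly. A spring pad under its middle presses on the blank with about 7 N.
- leaf_hinge (a point): point on the leaf's hinge axis in the jig's middle, 60 mm behind the nest centre (jig +x), 43 mm over the bench; the axis runs along this point's y; axes as the jig's.
- leaf_tongue (a point): middle of the leaf's tongue, 112 mm from the hinge axis. The tongue is 26 mm wide (along the hinge), 10 to 14 mm thick and sticks out 35 mm past the wide plate, from 91 to 126 mm off the hinge axis. Across its top (when shut) runs a notch with a low lip and a lead-in slope. Can be pinched across its width from above; fingertips have 20 mm of room below its middle.
- latch (a joint): pivot of the latch, a steel bail whose 8 mm bar, 40 mm from the pivot, drops into the tongue's notch; rad: 0 upright and home (within about 0.04), 0.7 to 0.95 open, leaning away from the leaf (stop 0.95). It stays where it is left. With the leaf down the bar climbs the slope from about 0.35, needs some 3 N at the knob to pass the lip at 0.15, then snaps home.
- latch_pivot (a point): point on the latch's pivot axis in the jig's middle, 50 mm ahead of the nest centre (jig -x), 10 mm over the bench; the axis runs along this point's y; axes as the jig's.
- latch_knob (a point): centre of the 24 mm black ball knob on the latch's stem, 72 mm from the pivot axis: 82 mm over the bench when shut, about 60 mm when open. Easily pushed along its arc from the outer side (jig -x) with shut fingers; if pinched, hold it lightly, since it must turn between the fingers.
- hose_mid (a point): a point on the red air hose, fixed in the world, about 10 mm thick. The hose hangs in the air across the bench in a nearly straight line through the world points (0.33, 0.25, 0.06), (0.45, 0.145, 0.16) and (0.58, 0.01, 0.28), then climbs to a coil on the wall at x 0.65. The blank lies to its left, the jig to its right: carry the blank over it, tool at about 0.30 m.

How it is judged:
On the way, in this order (a step that is already met when the one before it is completed fails the run):
1. the blank lies flat in the nest, between the pins (z of blank in the frame of drill_jig below 0.0285 m and horizontal distance between blank and drill_jig below 0.004 m and angle between the y axis of blank and the y axis of drill_jig, either way round below 0.1 rad), for 0.2 s.
2. the leaf is down on the blank (value of joint leaf below 0.05 rad), for 0.2 s.
At the end, for the whole second after the job is handed in: The latch stands upright with its bar in the notch (joint below 0.06 rad), the leaf is down (joint below 0.03 rad), and the blank lies flat in the nest (within 4 mm of its centre, underside no more than 1.5 mm off the rails) (value of joint latch below 0.06 rad and value of joint leaf below 0.03 rad and z of blank in the frame of drill_jig below 0.0275 m and horizontal distance between blank and drill_jig below 0.004 m and angle between blank's own z axis and vertical below 0.04 rad); the robot touches nothing.
It also fails if it takes over 72 s, if anything falls off the work surface, if the arm or the gripper's body presses on something with over 40 N, if the wrist force passes 120 N, or if a joint passes its speed limit or range.

## Working session

There is one attempt and no reset: what is moved stays moved. The work goes in short steps, Python scripts to look and compute and a tool call to move; the robot and the scene stay as the last step left them, time stands still between calls to the robot, and variables do not carry over. Pictures are saved under pics/ and viewed, at most 10 in all, crops included, and the job is handed in when it is done.

Besides the shell and the picture viewer there is one more tool, called after "Emit:" as name(argument=value, ...) on one line, values as JSON. drive_tool: Moves the arm, as the interface text tells. Its arguments: {"type":"object","properties":{"series":{"type":"array"},"gripper":{"type":"number"},"grip_force":{"type":"number"}},"required":["series"]}

```bash
mkdir -p pics; python3 - <<'E'
from rig import state, vision, arm
import cv2,numpy as np
for n in("top","side"):
    im=vision.capture(n); cv2.imwrite(f"pics/{n}0.png",im[:,:,::-1]); c=vision.calibration(n); print(n,c)
print(state())
E
```

```text
top {'mtx': array([[512.12806049,   0.        , 282.839623  ],
       [  0.        , 512.12806049, 209.88741204],
       [  0.        ,   0.        ,   1.        ]]), 'origin': array([0.45400609, 0.02225058, 1.06471207]), 'rotation': array([-2.194075  ,  2.19683695, -0.08890187])}
side {'mtx': array([[382.86207867,   0.        , 275.48088436],
       [  0.        , 382.86207867, 209.16555304],
       [  0.        ,   0.        ,   1.        ]]), 'origin': array([0.50283659, 0.79435278, 0.39690006]), 'rotation': array([ 0.02158336,  2.54907242, -1.79747665])}
{'time_s': 0.1, 'qpos': array([ 1.15411685e+00,  2.64686539e-01,  1.60524282e+00, -2.12040380e-06,
        1.27370641e+00, -3.69011707e-02]), 'dq': array([ 0.00094482, -0.00063258, -0.00237772,  0.00057625,  0.00215406,
        0.00050866]), 'joint_efforts': array([ 5.39728317e-04, -5.16706753e+01, -3.68590593e+01,  1.26508877e-05,
        6.17367201e-03, -3.38587633e-06]), 'tool_pos': array([0.24998052, 0.62632698, 0.2470777 ]), 'tcp_rot': array([-0.59288816, -3.08467249,  0.0031274 ]), 'force': array([ 0.01373551, -0.1202155 , -0.7406756 ]), 'wrist_torque': array([-0.03362574,  0.000527  ,  0.02972005]), 'grip_force': 0.0, 'gripper_width': 1.0019507624533117}
```

View pics/top0.png

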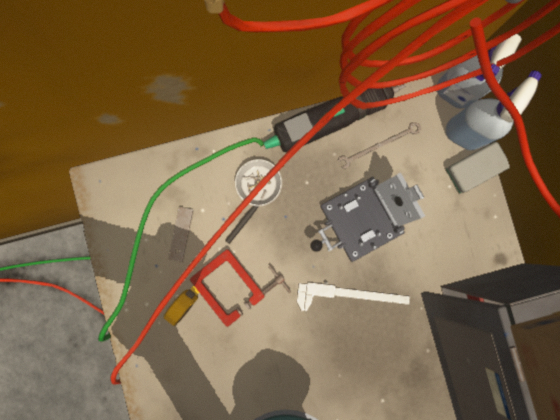

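View pics/side0.png

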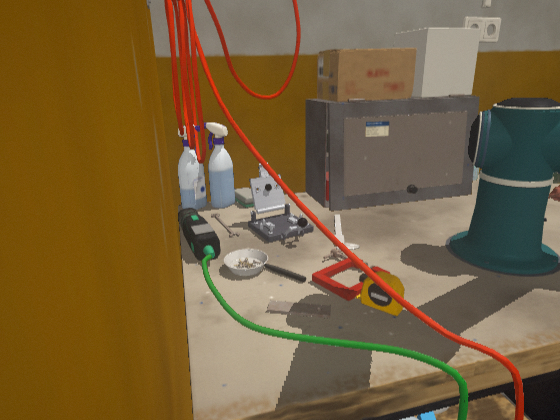

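The top view shows the blank at about (180,233), half in shadow. The jig is at about (365,217), with its leaf towards the upper right and its knob at (316,245). I'll enlarge both.

```bash
cat > h.py <<'E'
import cv2,numpy as np
from scipy.spatial.transform import Rotation as R
from rig import state, vision, arm
def cal(n):
    c=vision.calibration(n); return c["mtx"],np.array(c["origin"]),R.from_rotvec(c["rotation"]).as_matrix()
def ray(n,px):
    K,o,M=cal(n); d=M@np.linalg.inv(K)@np.array([px[0],px[1],1.]); return o,d
def pt(n,px,z):
    o,d=ray(n,px); return o+d*(z-o[2])/d[2]
def proj(n,p):
    K,o,M=cal(n); q=K@(M.T@(np.asarray(p)-o)); return q[:2]/q[2]
def bgr(n): return np.ascontiguousarray(vision.capture(n)[:,:,::-1])
E
python3 - <<'E'
from h import *
im=cv2.imread("pics/top0.png")
a=cv2.resize(im[195:275,140:220],None,fx=5,fy=5,interpolation=cv2.INTER_CUBIC)
a=np.clip(a*1.6,0,255).astype(np.uint8)
b=cv2.resize(im[165:265,300:430],None,fx=3,fy=3,interpolation=cv2.INTER_CUBIC)
b=np.clip(b*1.4,0,255).astype(np.uint8)
o=np.zeros((400,400+390,3),np.uint8); o[:,:400]=a; o[:300,400:]=b
cv2.imwrite("pics/crop1.png",o)
print(pt("top",(180,233),.006),pt("top",(365,217),.02),proj("top",(0,0,0)),proj("top",(.45,.145,.16)),proj("side",(.45,.145,.16)))
E
```

```text
[0.47597396 0.21779784 0.006     ] [ 0.5078752  -0.16213348  0.02      ] [286.17061244 469.09029017] [205.15189052 245.92833065] [308.79940638 211.23129086]
```

View pics/crop1.png

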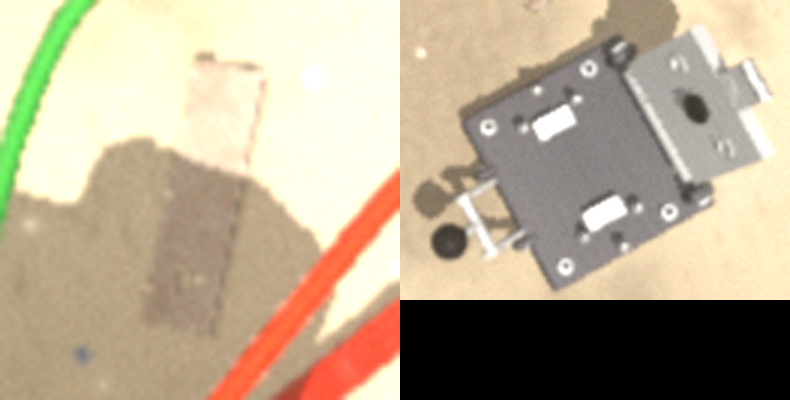

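The blank's corners in the left crop are (198,58), (265,68), (213,333) and (143,322). In the right crop the white rail tops are at about (555,122) and (605,212), the knob is at (449,241), and the leaf is open at upper right.

```bash
python3 - <<'E'
from h import *
im=cv2.imread("pics/top0.png")
c=[((x+.5)/5-.5+140,(y+.5)/5-.5+195) for x,y in[(198,58),(265,68),(213,333),(143,322)]]
P=np.array([pt("top",q,.006) for q in c]); print(P.round(4)); 
print("sides",[np.linalg.norm(P[i]-P[(i+1)%4]).round(4) for i in range(4)],"ctr",P.mean(0))
d=(P[0]+P[1]-P[2]-P[3])[:2]; print("long dir ang",np.arctan2(d[1],d[0]))
g=cv2.cvtColor(im,cv2.COLOR_BGR2GRAY); 
big=cv2.resize(g[165:265,300:430],None,fx=4,fy=4,interpolation=cv2.INTER_CUBIC)
cs,_=cv2.findContours((big>150).astype(np.uint8),cv2.RETR_EXTERNAL,cv2.CHAIN_APPROX_NONE)
ctr=[]
for k in cs:
    (x,y),wh,a=cv2.minAreaRect(k); A=cv2.contourArea(k)
    if 500<A<4000:
        u=((x+.5)/4-.5+300,(y+.5)/4-.5+165); print(u,np.array(wh)/4,A/16,pt("top",u,.026).round(4))
b=lambda x,y:((x+.5)/3-.5+300,(y+.5)/3-.5+165)
print("plate",[pt("top",b(*q),.018).round(4) for q in[(62,115),(213,40),(313,203),(157,288)]])
print("bolts", [pt("top",b(*q),.018).round(4) for q in[(88,127),(189,69),(269,212),(166,267)]])
print("knob",pt("top",b(49,241),.060))
E
```

```text
[[0.5313 0.2201 0.006 ]
 [0.5272 0.1924 0.006 ]
 [0.4181 0.2126 0.006 ]
 [0.4227 0.2413 0.006 ]]
sides [np.float64(0.028), np.float64(0.1109), np.float64(0.0291), np.float64(0.1107)] ctr [0.47482674 0.21661571 0.006     ]
long dir ang -0.18835807274787317
(367.63316345214844, 235.66728973388672) [ 7.35391855 14.16310215] 92.65625 [ 0.4696 -0.166   0.026 ]
(350.9529838562012, 205.57339477539062) [ 7.5686655  13.73196411] 90.125 [ 0.5309 -0.1327  0.026 ]
(388.7830123901367, 211.49512481689453) [29.0159874   2.64420843] 54.5625 [ 0.5188 -0.2098  0.026 ]
(359.0051383972168, 174.13869857788086) [17.16830444 20.88461494] 185.5 [ 0.5954 -0.1499  0.026 ]
plate [array([ 0.5368, -0.0709,  0.018 ]), array([ 0.5885, -0.1752,  0.018 ]), array([ 0.4764, -0.2423,  0.018 ]), array([ 0.4188, -0.1348,  0.018 ])]
bolts [array([ 0.5286, -0.0887,  0.018 ]), array([ 0.5685, -0.1584,  0.018 ]), array([ 0.4703, -0.212 ,  0.018 ]), array([ 0.4331, -0.1411,  0.018 ])]
knob [ 0.45097453 -0.05813785  0.06      ]
```

The two rails come out 70 mm apart, as stated. That puts the nest at (0.5003, -0.1494) with the jig's y axis at 0.498 rad. The knob checks out at jig x = -104 mm, y = 0. The blank's centre is (0.4748, 0.2166), long direction -0.188 rad, so I'm approaching it now.

Emit:
drive_tool(series=[{"dp": [2, -3.6, 0], "twist": 0.05}, {"dp": [4, -7.2, 0], "twist": 0.1}, {"dp": [6, -10.8, 0], "twist": 0.15}, {"dp": [8, -14.4, -1], "twist": 0.19}, {"dp": [10, -18, -2], "twist": 0.19}, {"dp": [12, -21.6, -4], "twist": 0.19}, {"dp": [14, -25.2, -6], "twist": 0.19}, {"dp": [16, -28.8, -8], "twist": 0.19}, {"dp": [18, -32.4, -10], "twist": 0.19}, {"dp": [20, -36, -12], "twist": 0.19}, {"dp": [21.5, -39, -14], "twist": 0.19}, {"dp": [22.5, -41, -15], "twist": 0.19}], gripper=5.5)

```text
time_s: 1.1
tool_pos: [0.4745, 0.2168, 0.098]
tcp_rot: [-0.298, -3.127, 0.0]
force: [-0.5, -0.2, -0.2]
gripper_width: 0.649
grip_force: 0.0
```

```bash
python3 - <<'E'
from h import *
s=state(); print(s["time_s"],s["tool_pos"],s["gripper_width"],s["qpos"].round(2),s["force"])
r=R.from_rotvec(s["tcp_rot"]).as_matrix(); print(np.arctan2(r[1,1],r[0,1]),r[:,2])
im=bgr("side"); cv2.imwrite("pics/side1.png",cv2.resize(im[180:340,200:420],None,fx=3,fy=3,interpolation=cv2.INTER_CUBIC))
E
```

```text
1.1 [0.47451574 0.21677266 0.09803888] 0.6488234279496001 [ 0.38  0.12  2.07  0.    0.95 -1.  ] [-0.48905008 -0.2302443  -0.22289125]
1.3810791484987122 [-2.87495796e-04 -3.22702708e-05 -9.99999958e-01]
```

View pics/side1.png

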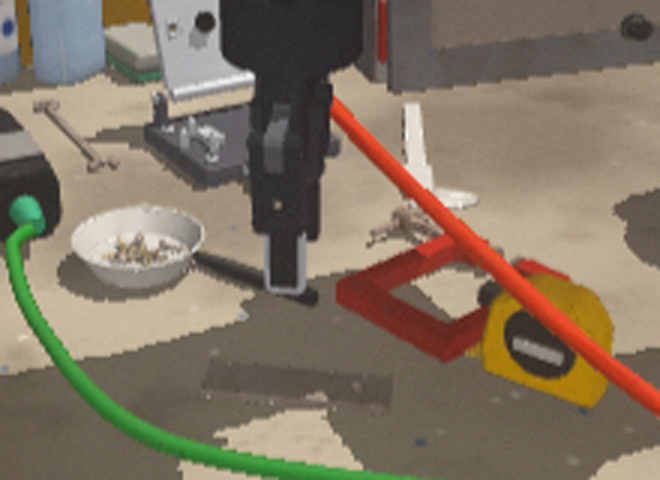

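The side view shows the gripper above the blank and clear of the hose. In this crop the blank's ends are at about (203,378) and (390,393). Descending and gripping now.

Emit:
drive_tool(series=[{"dp": [0, 0, -2.5], "twist": 0}, {"dp": [0, 0, -5], "twist": 0}, {"dp": [0, 0, -7], "twist": 0}, {"dp": [0, 0, -7.8], "twist": 0}, {"dp": [0, 0, -7.8], "twist": 0}, {"dp": [0, 0, -7.8], "twist": 0}], gripper=5.0)

```text
time_s: 1.65
tool_pos: [0.4741, 0.2187, 0.0211]
tcp_rot: [-0.297, -3.127, 0.001]
force: [-0.0, -0.4, 0.0]
gripper_width: 0.587
grip_force: 0.0
```

Emit:
drive_tool(series=[{"dp": [0, 0, 0], "twist": 0}, {"dp": [0, 0, 0], "twist": 0}, {"dp": [0, 0, 0], "twist": 0}, {"dp": [0, 0, 0], "twist": 0}, {"dp": [0, 0, 0], "twist": 0}, {"dp": [0, 0, 0], "twist": 0}], gripper=2.0, grip_force=50)

```text
time_s: 2.15
tool_pos: [0.4757, 0.2189, 0.0232]
tcp_rot: [0.297, 3.125, 0.001]
force: [-0.4, -1.7, 6.4]
gripper_width: 0.237
grip_force: 2.9
```

Emit:
drive_tool(series=[{"dp": [0, 0, 2], "twist": 0}, {"dp": [0, 0, 5], "twist": 0}, {"dp": [0, 0, 8], "twist": 0}, {"dp": [0, 0, 12], "twist": 0}, {"dp": [0, 0, 12], "twist": 0}, {"dp": [0, 0, 12], "twist": 0}])

```text
time_s: 2.65
tool_pos: [0.4773, 0.2199, 0.1457]
tcp_rot: [0.297, 3.119, 0.007]
force: [-0.0, 1.0, -0.2]
gripper_width: 0.232
grip_force: 0.0
```

The fingers closed to 20 mm with no load, so they slid over the top of the blank and need to go lower. I'm relocating the blank in case it moved.

```bash
python3 - <<'E'
from h import *
im=bgr("top"); im2=bgr("side")
s=state(); print(s["time_s"],s["tool_pos"],s["gripper_width"],s["force"])
r=R.from_rotvec(s["tcp_rot"]).as_matrix(); print(r[:,2])
a=cv2.resize(im[195:275,140:220],None,fx=5,fy=5,interpolation=cv2.INTER_CUBIC)
a=np.clip(a*1.6,0,255).astype(np.uint8)
b=cv2.resize(im2[270:350,240:340],None,fx=4,fy=4,interpolation=cv2.INTER_CUBIC)
o=np.zeros((400,800,3),np.uint8); o[:,:400]=a; o[:320,400:]=np.clip(b*1.6,0,255)
cv2.imwrite("pics/crop2.png",o)
E
```

```text
2.75 [0.47423322 0.21861816 0.14148513] 0.23157763900063405 [0.07134568 0.54317452 0.33223495]
[ 6.81305645e-04  3.70613490e-04 -9.99999699e-01]
```

View pics/crop2.png

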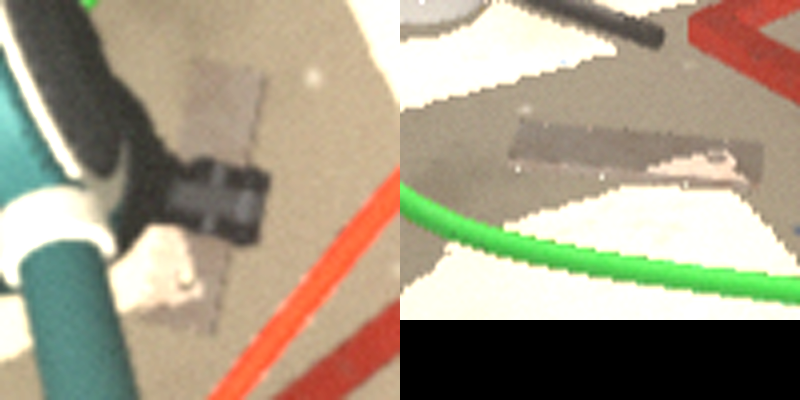

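The blank hasn't moved: its top-view corners are still about (195,58), (267,70) and (215,333). In the side crop they are about (522,118), (765,140), (755,187) and (510,158).

```bash
python3 - <<'E'
from h import *
P=[]
for x,y in[(522,118),(765,140),(755,187),(510,158)]:
    P.append(pt("side",((x-400+.5)/4-.5+240,(y+.5)/4-.5+270),.006))
P=np.array(P);print(P.round(4),P.mean(0))
Q=np.array([pt("top",((x+.5)/5-.5+140,(y+.5)/5-.5+195),.006) for x,y in[(195,57),(267,70),(215,334)]]);print(Q.round(4),(Q[0]+Q[2])/2)
E
```

```text
[[0.5239 0.1882 0.006 ]
 [0.4155 0.21   0.006 ]
 [0.4244 0.2445 0.006 ]
 [0.5287 0.2196 0.006 ]] [0.47315937 0.21556985 0.006     ]
[[0.5317 0.2213 0.006 ]
 [0.5263 0.1916 0.006 ]
 [0.4177 0.2118 0.006 ]] [0.47472961 0.21656599 0.006     ]
```

Emit:
drive_tool(series=[{"dp": [0, 0, -2], "twist": 0}, {"dp": [0, 0, -4], "twist": 0}, {"dp": [0, 0, -4], "twist": 0}, {"dp": [0, 0, -4], "twist": 0}], gripper=5.0)

```text
time_s: 3.08
tool_pos: [0.4718, 0.2175, 0.0984]
tcp_rot: [-0.297, -3.122, 0.005]
force: [-0.2, 1.1, -0.4]
gripper_width: 0.586
grip_force: 0.0
```

Emit:
drive_tool(series=[{"dp": [0, 0, -2.5], "twist": 0}, {"dp": [0, 0, -5], "twist": 0}, {"dp": [0, 0, -7], "twist": 0}, {"dp": [0, 0, -8.3], "twist": 0}, {"dp": [0, 0, -8.3], "twist": 0}, {"dp": [0, 0, -8.3], "twist": 0}, {"dp": [0, 0, -8.3], "twist": 0}])

```text
time_s: 3.67
tool_pos: [0.4754, 0.219, 0.0194]
tcp_rot: [0.298, 3.126, 0.001]
force: [0.2, 0.3, -0.1]
gripper_width: 0.589
grip_force: 0.0
```

Emit:
drive_tool(series=[{"dp": [0, 0, 0], "twist": 0}, {"dp": [0, 0, 0], "twist": 0}, {"dp": [0, 0, 0], "twist": 0}, {"dp": [0, 0, 0], "twist": 0}, {"dp": [0, 0, 0], "twist": 0}, {"dp": [0, 0, 0], "twist": 0}], gripper=2.0, grip_force=50)

```text
time_s: 4.17
tool_pos: [0.4757, 0.2189, 0.0201]
tcp_rot: [0.297, 3.125, 0.002]
force: [-0.7, -0.9, 5.7]
gripper_width: 0.322
grip_force: 48.9
```

Emit:
drive_tool(series=[{"dp": [0, 0, 1], "twist": 0}, {"dp": [0, 0, 3], "twist": 0}, {"dp": [0, 0, 5], "twist": 0}, {"dp": [0, 0, 5], "twist": 0}, {"dp": [0, 0, 5], "twist": 0}, {"dp": [0, 0, 5], "twist": 0}])

```text
time_s: 4.67
tool_pos: [0.474, 0.2184, 0.0679]
tcp_rot: [-0.298, -3.127, 0.0]
force: [-0.2, 0.4, -1.6]
gripper_width: 0.317
grip_force: 49.6
```

```bash
python3 - <<'E'
from h import *
im=bgr("top"); im2=bgr("side")
s=state(); print(s["time_s"],s["tool_pos"],s["gripper_width"],s["force"],s["grip_force"])
a=cv2.resize(im[195:275,140:220],None,fx=5,fy=5,interpolation=cv2.INTER_CUBIC)
b=cv2.resize(im2[230:310,250:350],None,fx=4,fy=4,interpolation=cv2.INTER_CUBIC)
o=np.zeros((400,800,3),np.uint8); o[:,:400]=np.clip(a*1.6,0,255); o[:320,400:]=np.clip(b*1.6,0,255)
cv2.imwrite("pics/crop3.png",o)
E
```

```text
4.7667 [0.47318765 0.21808628 0.06689968] 0.315670359179162 [-0.42975918 -0.28833089 -2.51647227] 49.59847033023834
```

View pics/crop3.png

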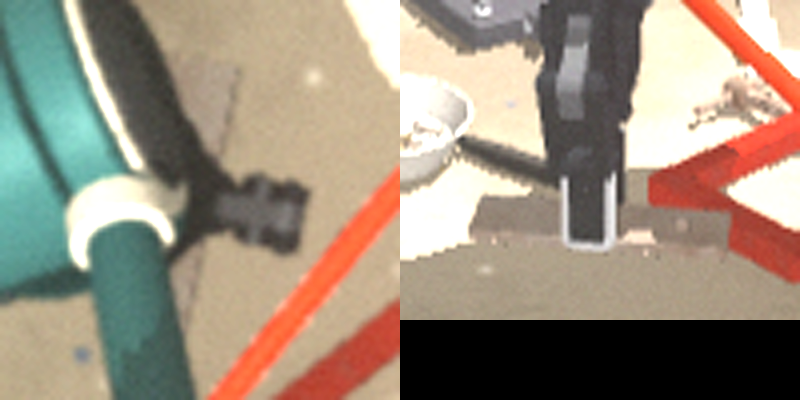

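The blank is held level, with the pads near the middle. Its near bottom edge runs from (471,240) to (733,248) in the crop. Next I'll work out how far off-centre it is held.

```bash
python3 - <<'E'
from h import *
s=state(); t=s["tool_pos"]; r=R.from_rotvec(s["tcp_rot"]).as_matrix()
L=np.array([np.cos(-.188),np.sin(-.188)]); 
u=r[:2,0]; u=u*np.sign(u@L); W=np.array([-u[1],u[0]])
for zz in(.049,.052):
  A,B=[pt("side",((x-400+.5)/4-.5+250,(y+.5)/4-.5+230),zz) for x,y in[(471,240),(733,248)]]
  print(A.round(4),B.round(4),np.linalg.norm(A-B),"along",(A[:2]-t[:2])@u,(B[:2]-t[:2])@u,"across",(A[:2]-t[:2])@W,(B[:2]-t[:2])@W)
yaw=np.arctan2(r[1,1],r[0,1]);print(yaw, t, u)
E
```

```text
[0.5267 0.2256 0.049 ] [0.4167 0.2364 0.049 ] 0.11055813699340632 along 0.05116750506790779 -0.05892531977329183 across 0.017490384317862855 0.007360399118341443
[0.5265 0.2305 0.052 ] [0.4175 0.2412 0.052 ] 0.10960477581703279 along 0.05003976445255184 -0.05910371167624003 across 0.022267778087682384 0.012225145432886268
1.3809823056168038 [0.47318765 0.21808628 0.06689968] [ 0.98203659 -0.18867864]
```

Emit:
drive_tool(series=[{"dp": [0, 0, 4], "twist": 0}, {"dp": [0, 0, 8], "twist": 0}, {"dp": [0, 0, 12], "twist": 0}, {"dp": [0, 0, 16], "twist": 0}, {"dp": [0, 0, 20], "twist": 0}, {"dp": [0, 0, 23.5], "twist": 0}, {"dp": [0, 0, 23.5], "twist": 0}, {"dp": [0, 0, 23.5], "twist": 0}])

```text
time_s: 5.43
tool_pos: [0.4756, 0.219, 0.3051]
tcp_rot: [0.297, 3.124, 0.003]
force: [-0.3, -0.1, -3.4]
gripper_width: 0.321
grip_force: 50.3
```

By the side view the blank's centre sits about 4-5 mm towards its robot end from the pads. I'll carry it over the hose, allow 4 mm for that, and check again above the jig.

Emit:
drive_tool(series=[{"dp": [0.2, -2, 0], "twist": 0.05}, {"dp": [0.5, -5, 0], "twist": 0.1}, {"dp": [0.8, -9, 0], "twist": 0.16}, {"dp": [1.1, -13, 0], "twist": 0.23}, {"dp": [1.4, -17, 0], "twist": 0.3}, {"dp": [1.7, -21, 0], "twist": 0.37}, {"dp": [2.0, -25, 0], "twist": 0.44}, {"dp": [2.3, -29, 0], "twist": 0.51}, {"dp": [2.6, -32.5, 0], "twist": 0.58}, {"dp": [2.8, -35, 0], "twist": 0.64}, {"dp": [2.9, -36.4, 0], "twist": 0.69}, {"dp": [2.9, -36.4, 0], "twist": 0.69}])

```text
time_s: 6.43
tool_pos: [0.5018, -0.148, 0.2991]
tcp_rot: [0.773, -3.039, -0.004]
force: [0.1, -0.0, -2.1]
gripper_width: 0.318
grip_force: 50.4
```

Emit:
drive_tool(series=[{"dp": [0, 0, -4], "twist": 0}, {"dp": [0, 0, -8], "twist": 0}, {"dp": [0, 0, -12], "twist": 0}, {"dp": [0, 0, -16], "twist": 0}, {"dp": [0, 0, -19], "twist": 0}, {"dp": [0, 0, -21], "twist": 0}, {"dp": [0, 0, -21], "twist": 0}, {"dp": [0, 0, -21], "twist": 0}])

```text
time_s: 7.1
tool_pos: [0.5006, -0.1437, 0.0902]
tcp_rot: [0.776, -3.038, -0.007]
force: [-0.7, 1.0, -2.3]
gripper_width: 0.318
grip_force: 50.4
```

```bash
python3 - <<'E'
from h import *
im=bgr("top"); im2=bgr("side")
s=state(); print(s["time_s"],s["tool_pos"],s["gripper_width"],s["force"],s["grip_force"],s["qpos"].round(2))
r=R.from_rotvec(s["tcp_rot"]).as_matrix(); print(np.arctan2(r[1,1],r[0,1]),r[:,2])
cv2.imwrite("pics/t4.png",im);cv2.imwrite("pics/s4.png",im2)
print(proj("top",(.5,-.15,.06)),proj("side",(.5,-.15,.06)))
a=cv2.resize(im[165:265,300:400],None,fx=4,fy=4,interpolation=cv2.INTER_CUBIC)
b=cv2.resize(im2[170:250,230:330],None,fx=4,fy=4,interpolation=cv2.INTER_CUBIC)
o=np.zeros((400,800,3),np.uint8); o[:,:400]=np.clip(a*1.6,0,255); o[:320,400:]=np.clip(b*1.4,0,255)
cv2.imwrite("pics/crop4.png",o)
E
```

```text
7.2 [ 0.50405511 -0.14515903  0.093893  ] 0.32181339083075866 [ 0.56996545  0.3077342  -2.13482778] 50.391225814819336 [-0.33  0.13  2.07  0.    0.94 -2.4 ]
2.0710345164636923 [ 9.07677131e-04 -1.20904934e-04 -9.99999581e-01]
[362.46538211 219.95172869] [280.53153749 209.1786177 ]
```

View pics/crop4.png

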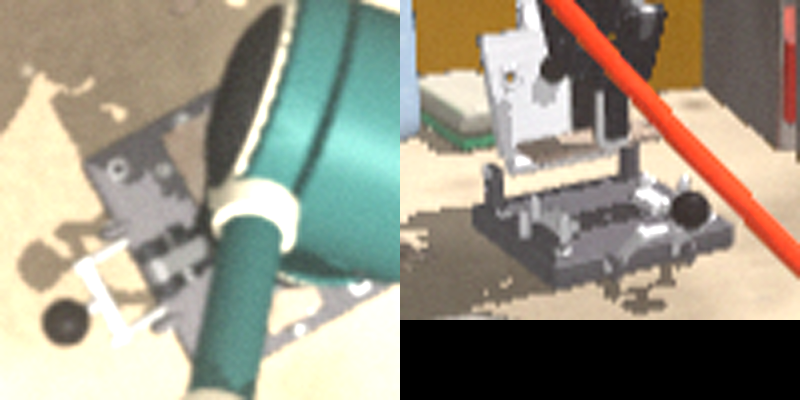

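In the top crop the blank's ends show on either side of the arm. The upper end runs from (168,135) to (215,100) and the lower end from (272,335) to (325,297). The side crop shows it level above the nest. I'll get its pose from a colour mask.

```bash
python3 - <<'E'
from h import *
im=cv2.imread("pics/t4.png"); 
ctr=[];
z=.082
C=np.array([.5003,-.1494]);Y=np.array([.879,.477]);X=np.array([.477,-.879])
f=lambda x,y:pt("top",((x+.5)/4-.5+300,(y+.5)/4-.5+165),z)[:2]-C
for q in[(168,135),(215,100),(272,335),(325,297)]: p=f(*q); print(q,(p@X).round(4),(p@Y).round(4))
# profile: redness along jig y line at x in{-8,0,8}mm, at height z
h=im.astype(float); 
for x in(-.010,-.004,.002,.008):
  row=[]
  for y in np.r_[np.arange(-.066,-.042,.002),np.arange(.042,.066,.002)]:
    p=np.r_[C+x*X+y*Y,z]; u=proj("top",p).astype(np.float32)
    c=cv2.getRectSubPix(im,(1,1),tuple(map(float,u)))[0,0].astype(int); row.append(f"{c[2]}/{c[2]-c[0]}")
  print(x,*row)
P=[state()["tool_pos"]];print(P)
E
```

```text
(168, 135) -0.0185 0.056
(215, 100) 0.0097 0.06
(272, 335) -0.0213 -0.052
(325, 297) 0.01 -0.0484
-0.01 191/48 192/46 187/45 170/30 167/13 173/9 146/9 144/24 173/39 188/43 189/43 188/45 108/25 109/26 108/26 110/27 107/25 111/27 112/26 114/24 116/14 110/6 95/5 81/10
-0.004 194/47 194/46 187/45 159/32 132/14 129/6 125/9 151/23 186/40 191/41 192/43 189/43 50/8 60/12 77/14 99/19 111/23 113/23 113/25 108/20 92/11 78/4 69/5 76/9
0.002 196/49 199/48 195/46 169/36 129/13 118/4 126/7 160/19 192/33 190/42 189/44 188/44 46/5 44/4 42/3 40/2 47/6 63/10 87/15 99/15 86/10 70/4 69/4 72/6
0.008 197/48 199/49 192/46 161/34 119/10 113/4 111/3 114/8 136/17 141/21 150/23 149/24 45/5 45/3 47/4 46/4 44/4 42/5 42/6 44/6 51/7 59/5 65/4 70/8
[array([ 0.50405511, -0.14515903,  0.093893  ])]
```

In the nest's frame the blank's ends are at about y = +59.5 and -51.5 mm (length 111 mm, correct), so it sits +4 mm in y and -5 mm in x. It is centred on the TCP to within 1 mm. I'll shift and let the arm settle.

Emit:
drive_tool(series=[{"dp": [-0.4, -0.3, -1], "twist": 0}, {"dp": [-0.4, -0.3, -1.5], "twist": 0}, {"dp": [-0.4, -0.3, -1.5], "twist": 0}, {"dp": [-0.4, -0.3, -1.5], "twist": 0}])

```text
time_s: 7.53
tool_pos: [0.4992, -0.1485, 0.0783]
tcp_rot: [0.777, -3.044, -0.0]
force: [-0.3, -0.2, -1.5]
gripper_width: 0.316
grip_force: 50.4
```

Emit:
drive_tool(series=[{"dp": [0, 0, 0], "twist": 0}, {"dp": [0, 0, 0], "twist": 0}, {"dp": [0, 0, 0], "twist": 0}])

```text
time_s: 7.78
tool_pos: [0.4997, -0.1486, 0.0786]
tcp_rot: [-0.777, 3.043, -0.001]
force: [0.6, 0.3, -2.3]
gripper_width: 0.321
grip_force: 50.4
```

Emit:
drive_tool(series=[{"dp": [0, 0, 0], "twist": 0}, {"dp": [0, 0, 0], "twist": 0}])

```text
time_s: 7.95
tool_pos: [0.4995, -0.1485, 0.0784]
tcp_rot: [-0.777, 3.044, -0.0]
force: [-0.0, 0.1, -1.5]
gripper_width: 0.32
grip_force: 50.4
```

Emit:
drive_tool(series=[{"dp": [0, 0, 0], "twist": 0}, {"dp": [0, 0, 0], "twist": 0}])

```text
time_s: 8.12
tool_pos: [0.4994, -0.1484, 0.0782]
tcp_rot: [-0.778, 3.044, -0.0]
force: [0.0, 0.1, -2.7]
gripper_width: 0.316
grip_force: 50.4
```

```bash
python3 - <<'E'
from h import *
im=bgr("top"); cv2.imwrite("pics/t5.png",im)
print(state()["tool_pos"])
z=.064
C=np.array([.5003,-.1494]);Y=np.array([.879,.477]);X=np.array([.477,-.879])
def prof(f,rng):
  out=[]
  for v in rng:
    u=proj("top",np.r_[f(v),z]); c=cv2.getRectSubPix(im,(1,1),tuple(map(float,u)))[0,0].astype(int); out.append(f"{c[2]}/{c[2]-c[0]}")
  return out
for x in(-.010,-.004,.002,.008):
  print("x",x,*prof(lambda y:C+x*X+y*Y,np.arange(-.064,-.047,.002)),"|",*prof(lambda y:C+x*X+y*Y,np.arange(.048,.065,.002)))
for y in(-.05,-.046,-.04,.04,.046,.05):
  print("y",y,*prof(lambda x:C+x*X+y*Y,np.arange(-.024,-.009,.002)),"|",*prof(lambda x:C+x*X+y*Y,np.arange(.010,.025,.002)))
E
```

```text
[ 0.49940988 -0.14844191  0.07820761]
x -0.01 188/47 163/35 130/12 130/10 153/23 183/38 189/45 186/46 176/44 | 112/26 109/26 110/28 98/21 79/7 84/6 89/5 83/5 74/7
x -0.004 187/45 165/31 156/11 175/8 177/15 175/34 189/42 189/43 190/44 | 112/28 110/28 106/25 93/17 83/9 98/5 110/5 95/6 84/9
x 0.002 190/46 161/35 125/14 119/8 144/20 178/36 191/41 191/43 190/44 | 110/21 115/21 113/23 94/15 70/6 67/4 68/4 67/5 71/8
x 0.008 194/47 167/34 127/13 119/6 143/17 184/38 192/41 191/42 188/42 | 60/9 85/16 107/20 103/17 79/9 69/5 68/4 67/5 68/7
y -0.05 59/-26 61/-24 61/-26 63/-19 84/-8 136/22 173/40 186/46 | 191/40 180/34 137/12 107/-4 92/-17 77/-24 66/-27 59/-22
y -0.046 60/-25 61/-26 59/-27 61/-26 61/-24 67/-17 106/8 148/32 | 155/26 120/4 92/-17 65/-23 54/-23 47/-17 42/-10 45/-10
y -0.04 59/-23 60/-23 60/-23 60/-26 60/-27 58/-28 59/-25 59/-24 | 54/-22 48/-15 45/-10 44/-8 44/-8 44/-10 48/-12 51/-19
y 0.04 95/5 84/6 92/8 103/17 109/25 111/27 112/27 108/27 | 42/3 47/4 45/4 47/3 49/3 50/4 52/2 55/6
y 0.046 80/4 75/4 72/6 87/16 107/25 110/25 110/25 111/25 | 42/4 41/4 42/4 47/5 46/4 46/4 46/4 48/4
y 0.05 67/4 67/3 71/6 86/16 103/24 109/29 108/27 109/26 | 62/11 47/7 43/7 42/6 42/6 42/6 46/3 46/4
```

The y centre is within 0.5 mm. The left edge runs from x = -14.5 mm at one end to -18 mm at the other, so I'll twist by about -0.03, shift +1.3 mm along jig x, and lower.

Emit:
drive_tool(series=[{"dp": [0.07, -0.12, 0], "twist": -0.03}, {"dp": [0.07, -0.12, -0.8], "twist": -0.03}, {"dp": [0.07, -0.12, -1.5], "twist": -0.03}, {"dp": [0.07, -0.12, -2.0], "twist": -0.03}, {"dp": [0.07, -0.12, -2.3], "twist": -0.03}, {"dp": [0.07, -0.12, -2.5], "twist": -0.03}, {"dp": [0.07, -0.12, -2.5], "twist": -0.03}])

```text
time_s: 8.75
tool_pos: [0.4995, -0.1495, 0.0523]
tcp_rot: [0.732, -3.054, -0.001]
force: [0.6, -0.4, -2.7]
gripper_width: 0.319
grip_force: 50.4
```

Emit:
drive_tool(series=[{"dp": [0, 0, -0.2], "twist": 0}, {"dp": [0, 0, -0.4], "twist": 0}, {"dp": [0, 0, -0.6], "twist": 0}, {"dp": [0, 0, -0.7], "twist": 0}, {"dp": [0, 0, -0.7], "twist": 0}])

```text
time_s: 9.17
tool_pos: [0.5004, -0.1499, 0.0463]
tcp_rot: [-0.732, 3.055, -0.001]
force: [0.1, -1.1, -2.5]
gripper_width: 0.318
grip_force: 50.4
```

Emit:
drive_tool(series=[{"dp": [0, 0, -0.1], "twist": 0}, {"dp": [0, 0, -0.2], "twist": 0}, {"dp": [0, 0, -0.2], "twist": 0}, {"dp": [0, 0, -0.2], "twist": 0}])

```text
time_s: 9.5
tool_pos: [0.5005, -0.1499, 0.0461]
tcp_rot: [-0.732, 3.055, -0.001]
force: [-4.1, 0.5, 10.7]
gripper_width: 0.319
grip_force: 52.4
```

Emit:
drive_tool(series=[{"dp": [0, 0, -0.1], "twist": 0}, {"dp": [0, 0, -0.2], "twist": 0}, {"dp": [0, 0, -0.2], "twist": 0}, {"dp": [0, 0, -0.2], "twist": 0}])

```text
time_s: 9.83
tool_pos: [0.5006, -0.15, 0.0459]
tcp_rot: [0.732, -3.055, 0.0]
force: [-10.0, 2.5, 24.0]
gripper_width: 0.321
grip_force: 54.6
```

Contact came at TCP z = 0.046, which puts the underside at about 0.026, on the rails. I'll ease off, release, and then check.

Emit:
drive_tool(series=[{"dp": [0, 0, 0.2], "twist": 0}, {"dp": [0, 0, 0.3], "twist": 0}, {"dp": [0, 0, 0.3], "twist": 0}])

```text
time_s: 10.08
tool_pos: [0.5007, -0.1498, 0.0461]
tcp_rot: [-0.731, 3.054, -0.001]
force: [-1.7, -0.0, 6.1]
gripper_width: 0.319
grip_force: 51.8
```

Emit:
drive_tool(series=[{"dp": [0, 0, 0], "twist": 0}, {"dp": [0, 0, 0], "twist": 0}, {"dp": [0, 0, 0], "twist": 0}, {"dp": [0, 0, 0], "twist": 0}], gripper=4.2)

```text
time_s: 10.42
tool_pos: [0.4998, -0.1495, 0.0447]
tcp_rot: [0.732, -3.055, -0.001]
force: [0.4, 0.1, -0.3]
gripper_width: 0.49
grip_force: 0.0
```

Emit:
drive_tool(series=[{"dp": [0, 0, 1], "twist": 0}, {"dp": [0, 0, 3], "twist": 0}, {"dp": [0, 0, 6], "twist": 0}, {"dp": [0, 0, 9], "twist": 0}, {"dp": [-1, 2, 13], "twist": 0}, {"dp": [-3, 6, 16], "twist": -0.1}, {"dp": [-5, 9, 18], "twist": -0.2}, {"dp": [-6.5, 12, 18], "twist": -0.3}, {"dp": [-8.5, 15, 18], "twist": -0.4}, {"dp": [-8.5, 15, 18], "twist": -0.5}])

```text
time_s: 11.25
tool_pos: [0.412, 0.0049, 0.2265]
tcp_rot: [0.048, 3.141, 0.005]
force: [1.2, -0.6, -0.2]
gripper_width: 0.492
grip_force: 0.0
```

```bash
python3 - <<'E'
from h import *
im=bgr("top"); im2=bgr("side")
s=state(); print(s["time_s"],s["tool_pos"],s["gripper_width"],s["force"],s["qpos"].round(2))
cv2.imwrite("pics/t6.png",im);cv2.imwrite("pics/s6.png",im2)
a=cv2.resize(im[165:265,300:430],None,fx=4,fy=4,interpolation=cv2.INTER_CUBIC)
b=cv2.resize(im2[180:250,240:310],None,fx=4,fy=4,interpolation=cv2.INTER_CUBIC)
o=np.zeros((400,800,3),np.uint8); o[:,:520]=np.clip(a*1.4,0,255); o[:280,520:]=np.clip(b*1.4,0,255)
cv2.imwrite("pics/crop6.png",o)
E
```

```text
11.35 [0.41457884 0.00160984 0.22622012] 0.49259893354484025 [0.23827824 0.27529403 0.82970671] [-0.06 -0.24  2.15 -0.    1.22 -1.6 ]
```

View pics/crop6.png

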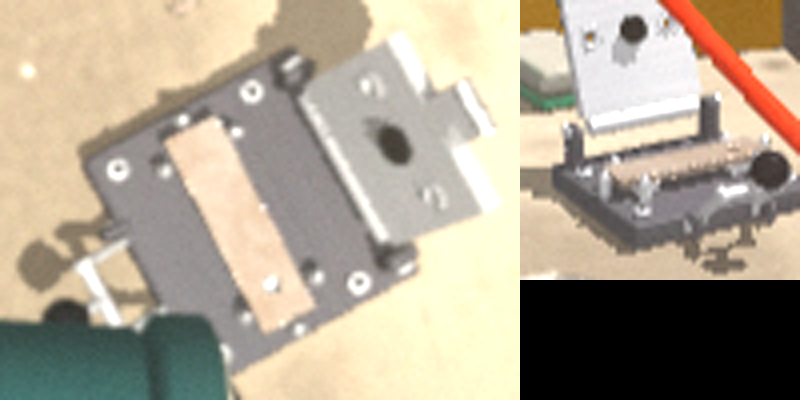

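The blank lies between all the pins: in the top crop it runs from (165,140) to (315,310), with pins visible at both sides and ends. The side crop shows it level on the rails. The leaf's tongue tip is at about (465,85)-(492,130). Next I'll check the blank's centre and the leaf angle numerically.

```bash
python3 - <<'E'
from h import *
im=cv2.imread("pics/t6.png")
C=np.array([.5003,-.1494]);Y=np.array([.879,.477]);X=np.array([.477,-.879])
sub=im[165:265,300:430].astype(int); big=cv2.resize(im[165:265,300:430],None,fx=4,fy=4,interpolation=cv2.INTER_CUBIC).astype(int)
m=((big[:,:,2]-big[:,:,0]>18)).astype(np.uint8); m[:100]=0;m[:,:150]=0;m[:,330:]=0
cs,_=cv2.findContours(m,cv2.RETR_EXTERNAL,cv2.CHAIN_APPROX_NONE)
for k in cs:
  if 6000<cv2.contourArea(k)<14000:
    r=cv2.minAreaRect(k); bx=cv2.boxPoints(r)
    P=np.array([pt("top",((x+.5)/4-.5+300,(y+.5)/4-.5+165),.032)[:2]-C for x,y in bx]); print(np.c_[P@X,P@Y].round(4),"ctr",(P.mean(0)@X).round(4),(P.mean(0)@Y).round(4))
f=lambda x,y,z:pt("top",((x+.5)/4-.5+300,(y+.5)/4-.5+165),z)[:2]-C
for th in(1.8,1.9,2.0):
  zt=.043+.126*np.sin(th); xt=.06-.126*np.cos(th)
  print(th,"pred tip x",xt,"seen",[((f(*q,zt)@X).round(4),(f(*q,zt)@Y).round(4)) for q in[(463,82),(494,132)]])
print(proj("side",np.r_[C+.135*X,.2]),proj("top",np.r_[C+.15*X,.2]))
E
```

```text
[[-0.0157  0.0566]
 [ 0.017   0.056 ]
 [ 0.0141 -0.0562]
 [-0.0184 -0.0555]] ctr -0.0007 0.0002
1.8 pred tip x 0.08862746393132898 seen [(np.float64(0.0948), np.float64(0.0129)), (np.float64(0.096), np.float64(-0.0131))]
1.9 pred tip x 0.10073448542480143 seen [(np.float64(0.0959), np.float64(0.0128)), (np.float64(0.097), np.float64(-0.0133))]
2.0 pred tip x 0.11243450140493993 seen [(np.float64(0.0973), np.float64(0.0126)), (np.float64(0.0984), np.float64(-0.0135))]
[255.77610019 148.23762428] [452.5412856  174.09912785]
```

The blank is centred to within 1 mm and the leaf stands at about 1.86. I'll take the shut fingers over behind the leaf at jig x = 140 mm.

Emit:
drive_tool(series=[{"dp": [0.5, -2, 2], "twist": -0.1}, {"dp": [2, -5, 3.5], "twist": -0.2}, {"dp": [4, -8, 4], "twist": -0.32}, {"dp": [6, -11, 4], "twist": -0.44}, {"dp": [8, -14, 4], "twist": -0.56}, {"dp": [10, -17.5, 4], "twist": -0.68}, {"dp": [12, -21, 4], "twist": -0.8}, {"dp": [13.5, -24.5, 4], "twist": -0.92}, {"dp": [15.1, -27.1, 4], "twist": -1.04}, {"dp": [15.1, -27.1, 4], "twist": -1.04}, {"dp": [15.1, -27.1, 4], "twist": -1.04}], gripper=0)

```text
time_s: 12.27
tool_pos: [0.5662, -0.2734, 0.2641]
tcp_rot: [-1.601, -2.701, 0.0]
force: [-0.6, 0.5, -0.8]
gripper_width: 0.004
grip_force: 0.0
```

Emit:
drive_tool(series=[{"dp": [0, 0, -3.5], "twist": 0}, {"dp": [0, 0, -7], "twist": 0}, {"dp": [0, 0, -10], "twist": 0}, {"dp": [0, 0, -12.5], "twist": 0}, {"dp": [0, 0, -12.5], "twist": 0}, {"dp": [0, 0, -12.5], "twist": 0}])

```text
time_s: 12.77
tool_pos: [0.5627, -0.269, 0.1373]
tcp_rot: [-1.594, -2.699, 0.002]
force: [-0.6, 1.1, 0.8]
gripper_width: 0.001
grip_force: 0.0
```

Emit:
drive_tool(series=[{"dp": [-0.4, 0.7, 0], "twist": 0}, {"dp": [-0.8, 1.4, 0], "twist": 0}, {"dp": [-1.2, 2.1, 0], "twist": 0}, {"dp": [-1.5, 2.8, 0], "twist": 0}, {"dp": [-1.9, 3.5, 0], "twist": 0}, {"dp": [-2.3, 4.2, 0], "twist": 0}])

```text
time_s: 13.27
tool_pos: [0.5442, -0.2284, 0.1421]
tcp_rot: [1.599, 2.7, 0.001]
force: [1.2, -0.7, 2.0]
gripper_width: -0.003
grip_force: 0.9
```

Emit:
drive_tool(series=[{"dp": [-0.4, 0.7, 0], "twist": 0}, {"dp": [-0.8, 1.4, 0], "twist": 0}, {"dp": [-1.2, 2.1, 0], "twist": 0}, {"dp": [-1.5, 2.8, 0], "twist": 0}, {"dp": [-1.9, 3.5, 0], "twist": 0}, {"dp": [-2.3, 4.2, 0], "twist": 0}])

```text
time_s: 13.77
tool_pos: [0.5192, -0.1857, 0.1396]
tcp_rot: [-1.601, -2.702, 0.0]
force: [1.0, -1.6, -0.5]
gripper_width: 0.002
grip_force: 0.5
```

Emit:
drive_tool(series=[{"dp": [-0.4, 0.7, 0], "twist": 0}, {"dp": [-0.7, 1.2, 0], "twist": 0}, {"dp": [-0.9, 1.7, 0], "twist": 0}, {"dp": [-0.9, 1.7, 0], "twist": 0}])

```text
time_s: 14.1
tool_pos: [0.5104, -0.1685, 0.14]
tcp_rot: [-1.6, -2.702, -0.0]
force: [-0.2, -0.3, 0.4]
gripper_width: 0.001
grip_force: 0.0
```

```bash
python3 - <<'E'
from h import *
im=bgr("top"); im2=bgr("side")
s=state(); print(s["time_s"],s["tool_pos"],s["force"],s["qpos"].round(2))
a=cv2.resize(im[165:265,300:430],None,fx=4,fy=4,interpolation=cv2.INTER_CUBIC)
b=cv2.resize(im2[170:250,240:310],None,fx=4,fy=4,interpolation=cv2.INTER_CUBIC)
o=np.zeros((400,800,3),np.uint8); o[:,:520]=np.clip(a*1.4,0,255); o[:320,520:]=np.clip(b*1.4,0,255)
cv2.imwrite("pics/crop7.png",o)
E
```

```text
14.2 [ 0.51114393 -0.169479    0.14029812] [-0.2601851   0.24644345 -0.62295461] [-0.37  0.1   2.01 -0.    1.03 -0.87]
```

View pics/crop7.png

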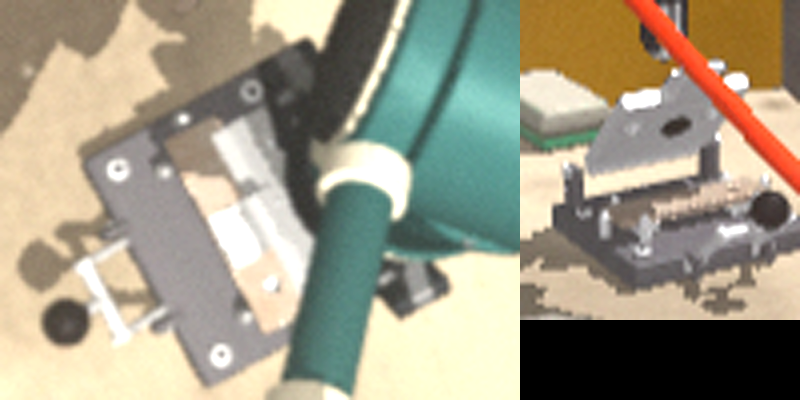

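The leaf has tipped forward and is sinking by itself (force about 0), and the knob is still open at (66,322) in the top crop. I'll go up and over to the outer side of the latch.

Emit:
drive_tool(series=[{"dp": [0.4, -0.7, 4], "twist": 0}, {"dp": [0.4, -0.7, 8], "twist": 0}, {"dp": [-1, 1.5, 9], "twist": 0}, {"dp": [-2.8, 4.9, 9], "twist": 0}, {"dp": [-4.5, 8.3, 9], "twist": 0}, {"dp": [-6.3, 11.7, 9], "twist": 0}, {"dp": [-8.2, 15.1, 8], "twist": 0}, {"dp": [-8.2, 15.1, 4], "twist": 0}, {"dp": [-8.2, 15.1, 0], "twist": 0}, {"dp": [-8.2, 15.1, -4], "twist": 0}, {"dp": [-8.2, 15.1, -7.8], "twist": 0}, {"dp": [-8.2, 15.1, -7.8], "twist": 0}])

```text
time_s: 15.2
tool_pos: [0.4225, -0.018, 0.0555]
tcp_rot: [-1.595, -2.692, 0.009]
force: [-2.2, 0.5, -0.9]
gripper_width: 0.0
grip_force: 0.0
```

Emit:
drive_tool(series=[{"dp": [0, 0, 0], "twist": 0}, {"dp": [0, 0, 0], "twist": 0}, {"dp": [0, 0, 0], "twist": 0}, {"dp": [0, 0, 0], "twist": 0}, {"dp": [0, 0, 0], "twist": 0}, {"dp": [0, 0, 0], "twist": 0}, {"dp": [0, 0, 0], "twist": 0}, {"dp": [0, 0, 0], "twist": 0}, {"dp": [0, 0, 0], "twist": 0}, {"dp": [0, 0, 0], "twist": 0}, {"dp": [0, 0, 0], "twist": 0}, {"dp": [0, 0, 0], "twist": 0}])

```text
time_s: 16.2
tool_pos: [0.429, -0.0186, 0.0621]
tcp_rot: [-1.601, -2.703, 0.0]
force: [-0.7, 0.3, -0.0]
gripper_width: -0.001
grip_force: 0.0
```

```bash
python3 - <<'E'
from h import *
s=state(); print(s["time_s"],s["tool_pos"],s["force"])
C=np.array([.5003,-.1494]);Y=np.array([.879,.477]);X=np.array([.477,-.879])
d=s["tool_pos"][:2]-C; print("jig",d@X,d@Y)
for i in range(2):
  im2=bgr("side"); c=im2[170:250,240:310]
  m=(c.min(2)>150).astype(np.uint8); ys,xs=np.nonzero(m); print("bright rows",np.bincount(ys,minlength=80))
# predicted tongue end px when shut
print(proj("side",np.r_[C-.06*X,.053]),proj("side",np.r_[C+.0*X,.05]))
cv2.imwrite("pics/s8.png",cv2.resize(im2[150:270,220:340],None,fx=4,fy=4,interpolation=cv2.INTER_CUBIC))
E
```

```text
16.2 [ 0.42898025 -0.01861919  0.06208742] [-0.71221827  0.30264448 -0.01306196]
jig -0.148975853529103 -0.0003076177857198153
bright rows [ 0  0  0  0  0  0  0  0  0  0  0  0  0  0  0  0  0  0  6 10 12 14 16 18
 17 17 13  5  0  0  0  0  0  1  6 12 21 29 37 44 45 36 35 34 28 33 31 27
 24 21 18 15 16 15 16 10  8  8  5  1  0  0  2  2  0  0  0  0  0  0  0  0
  0  0  0  0  0  0  1  0]
bright rows [ 0  0  0  0  0  0  0  0  0  0  0  0  0  0  0  0  0  0  6 11 12 14 16 18
 18 17 13  6  0  0  0  0  0  0  6 12 21 30 37 45 44 36 37 34 29 33 31 27
 22 19 18 16 14 16 14 10  7  7  5  1  0  0  2  2  0  0  0  0  0  0  0  0
  0  0  0  0  0  0  0  0]
[292.18279714 218.7339284 ] [280.5030984  212.84395347]
```

View pics/s8.png

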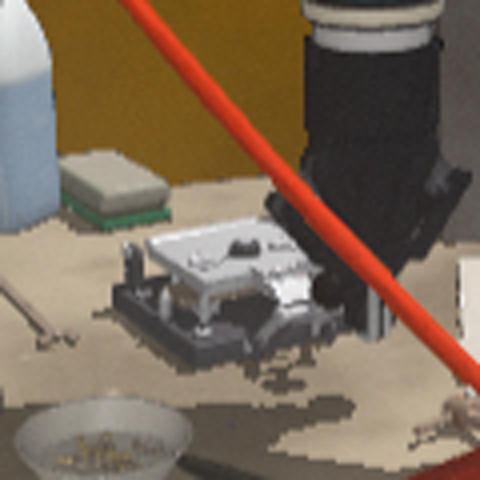

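The leaf is close to level over the blank, with its tongue at about (290,285), and the fingers are just outside the knob at (330,290). I'll wait and check that it has stopped sinking.

Emit:
drive_tool(series=[{"dp": [0, 0, 0], "twist": 0}, {"dp": [0, 0, 0], "twist": 0}, {"dp": [0, 0, 0], "twist": 0}, {"dp": [0, 0, 0], "twist": 0}, {"dp": [0, 0, 0], "twist": 0}, {"dp": [0, 0, 0], "twist": 0}, {"dp": [0, 0, 0], "twist": 0}, {"dp": [0, 0, 0], "twist": 0}, {"dp": [0, 0, 0], "twist": 0}, {"dp": [0, 0, 0], "twist": 0}, {"dp": [0, 0, 0], "twist": 0}, {"dp": [0, 0, 0], "twist": 0}])

```text
time_s: 17.3
tool_pos: [0.4291, -0.0187, 0.0622]
tcp_rot: [1.601, 2.703, 0.0]
force: [-0.1, -0.5, 0.3]
gripper_width: 0.004
grip_force: 0.0
```

```bash
python3 - <<'E'
from h import *
im2=bgr("side"); c=im2[170:250,240:310]; print("bright rows",np.bincount(np.nonzero(c.min(2)>150)[0],minlength=80))
C=np.array([.5003,-.1494]);Y=np.array([.879,.477]);X=np.array([.477,-.879])
# plate's near corner at (s=91, y=+46) top, predicted rows for several theta, vs bottom bright row in those columns
for th in(0,.05,.1,.2):
  print(th,[proj("side",np.r_[C+(.06-s*np.cos(th))*X+y*Y,.043+s*np.sin(th)+.005]).round(1) for s,y in((.091,.046),(.126,.013),(.01,.046))])
print([(x,np.nonzero(im2[195:250,x].min(1)>140)[0]+195) for x in(257,262,270,275,280,288,292,296)])
E
```

```text
bright rows [ 0  0  0  0  0  0  0  0  0  0  0  0  0  0  0  0  0  0  6 11 12 14 16 18
 18 18 13  6  0  0  0  0  0  0  6 14 21 30 37 46 45 36 37 33 28 33 31 26
 22 20 19 16 16 16 13 10  8  8  5  1  0  0  2  2  0  0  0  0  0  0  0  0
  0  0  0  0  0  0  1  0]
0 [array([270.5, 220.6]), array([288.9, 222.4]), array([256.5, 211.3])]
0.05 [array([270.4, 218.9]), array([288.9, 220. ]), array([256.5, 211.1])]
0.1 [array([270.3, 217.2]), array([288.7, 217.5]), array([256.5, 210.9])]
0.2 [array([269.9, 213.6]), array([288.3, 212.6]), array([256.4, 210.6])]
[(257, array([195, 196, 207, 208, 209, 210, 215, 216, 217, 218])), (262, array([207, 208, 209, 210, 211, 212, 213, 214])), (270, array([199, 200, 201, 202, 203, 206, 207, 208, 209, 210, 211, 212, 213,
       214, 215, 216, 217, 218, 219, 233])), (275, array([202, 203, 204, 205, 206, 207, 208, 209, 210, 211, 212, 213, 214,
       215, 216, 217, 218, 219])), (280, array([197, 199, 200, 201, 202, 204, 205, 206, 207, 208, 209, 210, 215,
       216, 217, 218])), (288, array([206, 207, 208, 209, 210, 211, 212, 213, 214, 215, 216, 217, 218,
       219, 220, 221, 222])), (292, array([210, 211, 212, 213, 214, 215, 216, 218, 219, 220, 221, 222, 223,
       224, 225, 227, 228, 229])), (296, array([214, 215, 217, 218, 219, 220, 221, 222, 223, 224, 226, 227]))]
```

The leaf is stationary, and its edges match θ ≈ 0-0.03. Now I'll push the knob along +x.

Emit:
drive_tool(series=[{"dp": [0.3, -0.6, 0], "twist": 0}, {"dp": [0.6, -1.1, 0], "twist": 0}, {"dp": [0.9, -1.7, 0.1], "twist": 0}, {"dp": [1.2, -2.2, 0.2], "twist": 0}, {"dp": [1.5, -2.8, 0.3], "twist": 0}, {"dp": [1.8, -3.3, 0.4], "twist": 0}, {"dp": [2.1, -3.9, 0.6], "twist": 0}, {"dp": [2.4, -4.4, 0.8], "twist": 0}, {"dp": [2.6, -4.8, 1], "twist": 0}, {"dp": [2.6, -4.8, 1], "twist": 0}])

```text
time_s: 18.18
tool_pos: [0.4557, -0.067, 0.0729]
tcp_rot: [-1.603, -2.702, -0.001]
force: [-2.3, 3.7, 3.5]
gripper_width: 0.001
grip_force: 1.8
```

Emit:
drive_tool(series=[{"dp": [0.2, -0.35, 0], "twist": 0}, {"dp": [0.4, -0.7, 0], "twist": 0}, {"dp": [0.6, -1.05, 0], "twist": 0}, {"dp": [0.8, -1.4, 0], "twist": 0}, {"dp": [0.9, -1.65, 0], "twist": 0}, {"dp": [0.9, -1.65, 0], "twist": 0}])

```text
time_s: 18.68
tool_pos: [0.4648, -0.0842, 0.0722]
tcp_rot: [1.602, 2.701, -0.0]
force: [0.0, -0.1, -0.1]
gripper_width: 0.0
grip_force: 0.0
```

Emit:
drive_tool(series=[{"dp": [0.1, -0.2, 0], "twist": 0}, {"dp": [0.2, -0.4, 0], "twist": 0}, {"dp": [0.3, -0.5, 0], "twist": 0}, {"dp": [0.3, -0.5, 0], "twist": 0}, {"dp": [0.3, -0.5, 0], "twist": 0}])

```text
time_s: 19.1
tool_pos: [0.4664, -0.0878, 0.072]
tcp_rot: [-1.601, -2.701, 0.0]
force: [-3.4, 2.2, 2.5]
gripper_width: 0.002
grip_force: 1.8
```

Emit:
drive_tool(series=[{"dp": [0.1, -0.2, 0], "twist": 0}, {"dp": [0.2, -0.35, 0], "twist": 0}, {"dp": [0.2, -0.35, 0], "twist": 0}, {"dp": [0.2, -0.35, 0], "twist": 0}])

```text
time_s: 19.43
tool_pos: [0.4667, -0.0886, 0.0719]
tcp_rot: [-1.599, -2.695, -0.003]
force: [-8.2, 14.7, 10.6]
gripper_width: 0.001
grip_force: 8.2
```

The knob no longer gives (17 N, under 1 mm of movement), so the bar is home. Backing off, lifting and checking.

Emit:
drive_tool(series=[{"dp": [-0.5, 1, 0], "twist": 0}, {"dp": [-1.5, 3, 0], "twist": 0}, {"dp": [-2.8, 5, 0], "twist": 0}, {"dp": [-3.5, 6.5, 2], "twist": 0}, {"dp": [-3.5, 6.5, 6], "twist": 0}, {"dp": [-3.5, 9, 9], "twist": 0}, {"dp": [-3.5, 12, 12], "twist": 0}, {"dp": [-3.5, 12, 12], "twist": 0}])

```text
time_s: 20.1
tool_pos: [0.4389, 0.0315, 0.1993]
tcp_rot: [1.592, 2.695, 0.013]
force: [2.1, -0.2, 0.8]
gripper_width: 0.001
grip_force: 0.0
```

```bash
python3 - <<'E'
from h import *
im=bgr("top"); im2=bgr("side"); s=state(); print(s["time_s"],s["tool_pos"],s["force"])
C=np.array([.5003,-.1494]);Y=np.array([.879,.477]);X=np.array([.477,-.879])
for n,I in(("top",im),("side",im2)):
  for ph in(0,.06,.15,.3,.85):
    u=proj(n,np.r_[C-(.05+.072*np.sin(ph))*X,.01+.072*np.cos(ph)]); print(n,ph,u.round(1),end=" ")
  u0=proj(n,np.r_[C-.05*X,.082]); x0,y0=(u0-14).astype(int); g=I[y0:y0+28,x0:x0+28].max(2)
  m=(g<60).astype(np.uint8); k,l,st,ce=cv2.connectedComponentsWithStats(m)
  print([(st[i,4],(ce[i]+[x0,y0]).round(1)) for i in range(1,k) if st[i,4]>8])
E
```

```text
20.2 [0.43586187 0.02903242 0.19419375] [-1.6816674  -0.42314747 -0.06520883]
top 0 [341.4 231.7] top 0.06 [339.5 232.8] top 0.15 [336.5 234.4] top 0.3 [331.6 237. ] top 0.85 [315.8 245.2] [(np.int32(76), array([341.9, 231.3])), (np.int32(11), array([327.5, 242.1]))]
side 0 [290.  206.6] side 0.06 [290.9 207.2] side 0.15 [292.2 208.2] side 0.3 [294.4 210.3] side 0.85 [301.6 222.6] [(np.int32(53), array([290. , 206.5]))]
```

Both views put the knob exactly at φ ≈ 0, so the latch is home. Handing in.

```bash
python3 -c "
from rig import arm; print(arm.sign_off())"
```

```text
the job is handed in; nothing more can be done
None
```

I handed the job in at about 20 s. By my camera measurements the blank lay within 1 mm of the nest's centre, the leaf is down over it, the latch is home and the arm is clear; no verdict came back.

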